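# Lock the amplifier tray with its flat pin and spring cotter

## Robot

A 7-joint arm with a two-finger parallel gripper is mounted at the origin on the work surface. World frame = base frame: x ahead of the robot, y to its left, z up, the work surface at z = 0. Lengths are in m, angles in rad, forces in N, time in s.
With the tool pointing down it reaches from about 0.425 to 0.925 m from the base axis. Payload 6.8 kg.
Tool frame: the origin (TCP) lies on the mounting face of the last link; the fingertips stand 173 mm ahead of it and the grasp point (between the pads) lies 155 mm ahead of it; z points along the fingers, y is the line along which they close (so a half turn about z gives the same grasp; the last joint's range is limited). The gripper opens to 85 mm and grips with 20 to 120 N. Pads are 22 mm wide; open, the fingers measure 114 mm over their backs; the gripper's body (76 mm by 85 mm) begins 54 mm behind the grasp point. The pads swing forward as they close: fully open they stand 13 mm farther back than shut.
Start: joints at [-0.108, 0.477, 0.022, 1.555, -0.011, 1.109, -0.083], TCP at [0.675, 0, 0.405] pointing down, gripper open.
Joint ranges: [-2.96, 2.96], [-0.34, 2.1], [-1.41, 1.46], [0.24, 2.44], [-1.37, 4.51], [0.17, 1.92], [-2.96, 2.96]. Speed limits (rad/s): [2.39, 2.39, 3.14, 3.14, 3.14, 3.14, 3.14].

## Interface

Orientations are given as a rotation vector (axis times angle).
In Python, from bench import r gives the robot as it stands.
- The arm moves only by the tool carry_out, never from a script. Its argument "moves" is a list of rows, each a list of 5 numbers: the shift along the tool's x, y, z in m, then the turn about the tool's z in rad, then the finger opening in m, from 0 to 0.0854. In form: [[dx, dy, dz, roll, claw], ...]. A call has exactly 8 rows; each row is the pose to reach, as a shift and turn from the pose commanded when the call began, along the tool's axes at that moment; what a row does not reach only later rows make up. A row lasts 1/10 s, in which the tool goes at most 50 mm and 8.59 degrees, less where a joint would pass 70% of its speed; a pose out of reach is approached as far as the arm can. A call with a gripper value outside its range is refused whole. The fingers move at their own pace and stop on an object; "force" is the grip in N (left out, the last holds). Time passes only in rows, so rows that repeat a pose let the fingers close, or fill a call up. It gives the time, the measured TCP pose, the force, the opening and the grip force at its end, in the units of the state.
- r.get_obs(): the state, without advancing time (a new reading comes with each control period).
- r.grab_frame(name): name is "scene" or "side" or "wrist"; returns the picture (384x512x3 uint8, red, green, blue); there is no depth.
- r.calibration(name): a dict with "fx", "fy", "cx", "cy" (pixels), "rvec" (rotation vector, rad) and "tvec" (3), from world to camera coordinates, as OpenCV has them. Camera axes: x right, y down, z forward; pixel columns grow to the right and rows downward; lengths in m; the calibration is good to about 2 mm. A picture is of the moment at which its call begins: read the wrist's pose just before it. calibration takes no time and is no camera call; for the wrist camera it gives the pose at the moment of the call.
- r.hand_in(): hands the job in; it is judged then, once.
The state is a dict: "clock": time; "joints": joint angles; "qvel": joint speeds; "tau": joint torques, N m; "tcp_pos": TCP position; "orientation": TCP orientation; "contact_force": force on the tool from outside, world axes, zero at the start; "moment": the same for the moment, N m; "grip_width": finger opening in m; "gripper_force": force on a finger pad.
Only numpy, scipy, OpenCV 4.12 (cv2) and the standard library are available. Lean on these libraries where they do the work, as an engineer would, in place of code of your own. Each camera call takes 0.05 s, during which the arm holds its last target. There are 200 camera calls.

## Task

Lock the red amplifier tray for transport: push the black-headed flat locking pin fully home, then take the good spring cotter (orange tab, with its bow) from the wooden rack and push its straight leg down through the pin's cross hole until the bow snaps over one side edge of the pin and the orange neck sits on the pin. The hole's exact place must be found by feel: press gently, with less than 20 N, let go at the end, and leave the bow-less scrap cotter and everything else on the bench where they are.

Things in the scene. Friction and masses are not known exactly. Their poses are not given: they have to be found in the camera images.
- lock: Tray lock, fixed: base plate 235 x 170 x 6 mm (x -53 to 183 mm, y +-85 mm); two slotted aluminium lugs with the red tray's ear between (64 mm wide in x, tops 62 mm above the bench, y -22 to 30 mm); red amplifier tray on its +x side (x from 75 mm, up to 55 mm high). Origin: on the bench below the middle of the slots; z up; the flat pin runs along y and is pushed towards -y.
- latch_pin (a joint): How far the pin is pushed in, m: 0 pulled out, 0.035 home on its stop. The head's outer face stands at lock y = 0.079 m minus this. About 7 N of friction; stays where left. When not home the cross hole is inside the lugs or half covered by them.
- slot_mid (a point): Middle of the slots, fixed to the lock, 45 mm above the bench on its z axis: the height of the pin's middle. The pin is a flat steel bar 34 mm wide (x), 14 mm thick, side edges rounded 7 mm; black round head (26 mm diameter, 14 mm thick) at +y; home, its free end reaches lock y -70 mm. It was clamped at an unknown x within +-8 mm of this point and does not shift in use.
- hole_mouth (a point): Nominal mouth of the pin's vertical oblong cross hole (6.6 mm along x, 10 mm along y, sharp-edged, through the 14 mm pin) with the pin home: lock x 0, y -45 mm, 52 mm above the bench, axes as the lock's. Fixed to the lock. The true mouth has this y and height but lies up to 8 mm off along x, either way, unknown.
- cotter: Good spring cotter, upright in the rack. Origin: on the leg's axis at the underside of its orange tab (12 mm x, 30 mm y, 32 mm high, upwards). Below: orange neck 11 mm diameter, 32 mm long, its end the stop; then the straight steel leg, 5.5 mm diameter, to z -70 mm. Its x axis must lie along lock x, either way round. Home, the neck rests on the pin and the origin is 84 mm above the bench. 50-85 g.
- leg_tip (a point): Tip of the good cotter's leg, on its axis, 70 mm below its origin; blunt, only the last 1.5 mm tapers from 5.5 to 5 mm. Axes as the cotter's.
- bow (a joint): Outward deflection of the good cotter's bow (5 mm wire hung from the tab, bulging on its +x side, all below the tab; inward bump at x 15.5, z -47.5 mm; flared end at x 24, z -60 mm), rad: 0 relaxed, about 0.065 as the bump passes the pin's side edge, 0 again once snapped over. Takes only 2 to 6 N down, with the cotter's origin about 98 mm above the bench, then draws itself down to the hard stop.
- rack: Wooden rack, fixed: upright strip 15 mm thick (x), 170 mm long (y), top 56 mm above the bench, on a 70 x 190 x 6 mm foot. Two 7 mm holes at y -35 and +35 mm hold the two cotters in either order, necks resting on the strip, leg 38 mm deep, x axes along the rack's x. Origin: centre of the underside.
- scrap_cotter: Scrap cotter, same tab, neck and leg as the good one but with a blue tab and without a bow; in the other hole of the rack. Leave it. Origin at the underside of its tab.
- screwdriver: Screwdriver lying on the bench, leave alone.
- adapter: White power adapter, 95 x 52 x 30 mm, leave alone. Origin: centre of its underside.
- mini_pc: Small flat aluminium computer, 127 x 127 x 49 mm, leave alone. Origin: centre of its underside.
- tape_roll: Roll of tan tape, 76 mm diameter, 18 mm high, leave alone. Origin: centre of its underside.
- screw_jar: Small jar, 52 mm diameter, 60 mm high, leave alone. Origin: centre of its underside.
- capacitor: Loose black capacitor standing upright, 25 mm diameter, 40 mm high, leave alone. Origin: centre of its underside.

How it is judged:
By the outcome, as a careful person would: the job done as asked, in the order asked, and still so for the second after the job is handed in, with the robot touching nothing.
It also fails if it takes over 72 s, if anything falls off the work surface, if the arm or the gripper's body presses on something with over 40 N, if the wrist force passes 120 N, or if a joint passes its speed limit or range.

## Working session

There is one attempt and no reset: what is moved stays moved. The work goes in short steps, Python scripts to look and compute and a tool call to move; the robot and the scene stay as the last step left them, time stands still between calls to the robot, and variables do not carry over. Pictures are saved under pics/ and viewed, at most 10 in all, crops included, and the job is handed in when it is done.

Besides the shell and the picture viewer there is one more tool, called after "Call:" in YAML: its name, and indented under it one key for each argument. carry_out: Moves the arm, as the interface text tells. Its arguments: {"type":"object","properties":{"moves":{"type":"array","items":{"type":"array","items":{"type":"number"}}},"force":{"type":"number"}},"required":["moves"]}

```bash
mkdir -p pics; cat > h.py <<'E'
import numpy as np, cv2
from bench import r
R=lambda v: cv2.Rodrigues(np.array(v,float))[0]
def snap(n,f,crop=None,s=1):
    im=r.grab_frame(n)
    cv2.imwrite('pics/raw_'+f,im[...,::-1])
    if crop: im=im[crop[1]:crop[3],crop[0]:crop[2]]
    im=cv2.resize(im,None,fx=s,fy=s,interpolation=cv2.INTER_CUBIC)
    cv2.imwrite('pics/'+f,im[...,::-1])
def K(c): return np.array([[c['fx'],0,c['cx']],[0,c['fy'],c['cy']],[0,0,1.]])
def at_z(c,uv,z):
    M=R(c['rvec']);t=np.array(c['tvec']);o=-M.T@t
    d=M.T@np.linalg.solve(K(c),[uv[0],uv[1],1]); return o+d*(z-o[2])/d[2]
def proj(c,p): return cv2.projectPoints(np.array(p,float).reshape(-1,3),np.array(c['rvec'],float),np.array(c['tvec'],float),K(c),None)[0][:,0]
E
python3 - <<'E'
from h import *
snap('scene','a.png',s=1.5);snap('side','b.png',s=1.5)
a=cv2.imread('pics/a.png');b=cv2.imread('pics/b.png')
print(r.get_obs())
for n in('scene','side','wrist'):
    c=r.calibration(n);print(n,c,-R(c['rvec']).T@np.array(c['tvec']))
E
```

```text
{'clock': 0.1, 'joints': array([-0.10811125,  0.4777599 ,  0.02235541,  1.55629816, -0.01150792,
        1.10926935, -0.08308402]), 'qvel': array([-0.00079852, -0.00215165,  0.00130862, -0.00138518, -0.00082712,
        0.00039976, -0.00058873]), 'tau': array([ 5.69385389e-03, -5.97765398e+01,  1.61440808e+00, -2.81952703e+01,
        1.29656185e-02,  5.02699884e-03, -1.13572563e-05]), 'tcp_pos': array([6.74779526e-01, 1.42551100e-05, 4.03817446e-01]), 'orientation': array([-2.22066131e+00, -2.22073448e+00,  1.90779690e-03]), 'contact_force': array([ 0.23790222, -0.83569172,  0.30602577]), 'moment': array([-0.05730863,  0.03388887,  0.00351393]), 'gripper_force': 0.0, 'grip_width': 0.08554844084054444}
scene {'fx': 381.8043804610322, 'fy': 381.8043804610322, 'cx': 256.609444015216, 'cy': 190.35931702275184, 'rvec': array([ 1.58399417,  2.02339923, -0.77896573]), 'tvec': array([ 0.12277496, -0.34870678,  1.43355858])} [1.22038579 0.1654238  0.82161657]
side {'fx': 397.8019151834296, 'fy': 397.8019151834296, 'cx': 252.19070990616922, 'cy': 185.3929731948471, 'rvec': array([ 0.73931105, -2.65547631,  1.01103295]), 'tvec': array([0.47699783, 0.27064006, 1.25299455])} [0.06374074 0.78320214 1.11950874]
wrist {'fx': 334.9125751424281, 'fy': 334.9125751424281, 'cx': 252.78472773393122, 'cy': 197.3407990837989, 'rvec': array([-2.87335155e+00,  7.22697247e-04,  4.40787558e-03]), 'tvec': array([-0.67389199, -0.03516141,  0.38021857])} [0.67505676 0.06625894 0.37395325]
```

View pics/a.png

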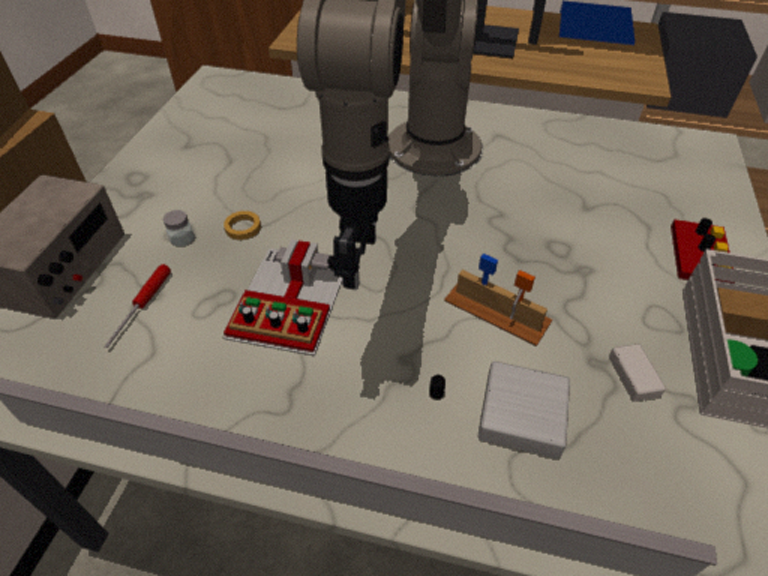

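View pics/b.png

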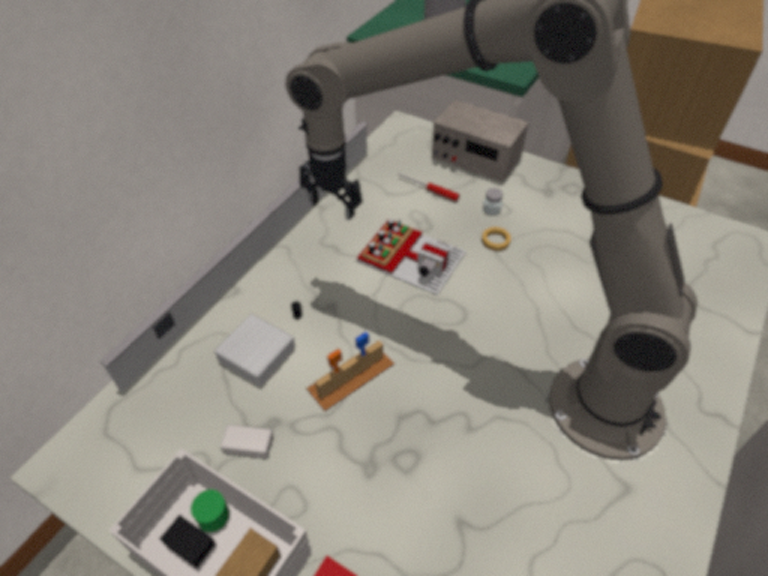

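The scene view shows the lock around (290,300), with the pin head facing the gripper at (340,265), and the rack around (500,300), with the orange cotter at (524,283). The side view shows both clear of the arm, so I'll enlarge those areas.

```bash
python3 - <<'E'
import cv2,numpy as np
a=cv2.imread('pics/raw_a.png');b=cv2.imread('pics/raw_b.png')
f=lambda im,x,y,w,h:cv2.resize(im[y:y+h,x:x+w],(400,300),interpolation=cv2.INTER_CUBIC)
# crops 100x75 ->x4
o=np.vstack([np.hstack([f(a,145,155,100,75),f(a,285,160,100,75)]),np.hstack([f(b,225,135,100,75),f(b,190,210,100,75)])])
cv2.imwrite('pics/c.png',o)
E
```

```text
(no output)
```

View pics/c.png

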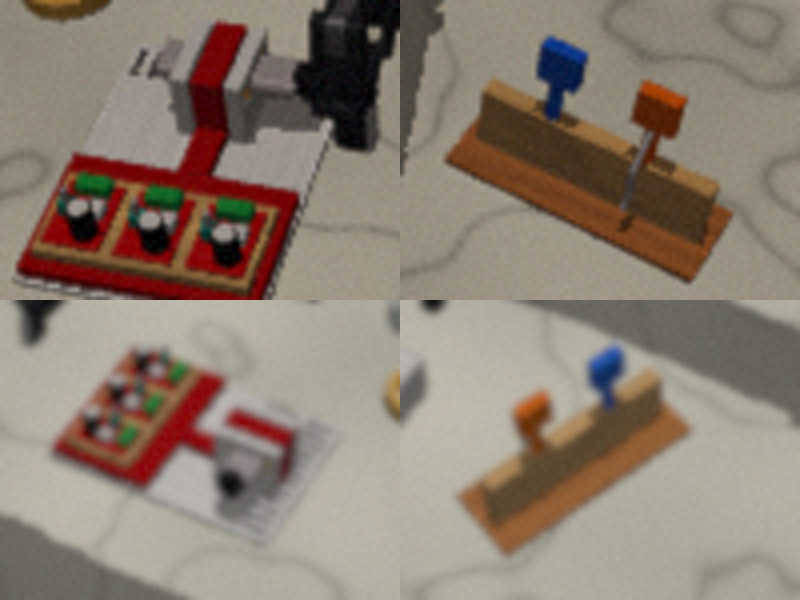

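```bash
cat > fit.py <<'E'
from h import *
from scipy.optimize import least_squares
cs={'s':r.calibration('scene'),'d':r.calibration('side')}
def px(c,k,u,v):
    ox,oy={('s','L'):(145,155),('s','R'):(285,160),('d','L'):(225,135),('d','R'):(190,210)}[(c,k)]
    return [ox+(u-(400 if k=='R' else 0))/4-.4, oy+(v-(300 if c=='d' else 0))/4-.4]
def fit(k,pts,x0):
    def T(p,q): 
        c,s=np.cos(p[2]),np.sin(p[2]); return [p[0]+c*q[0]-s*q[1],p[1]+s*q[0]+c*q[1],q[2]]
    f=lambda p:np.concatenate([proj(cs[c],T(p,np.array(q)/1e3))[0]-px(c,k,u,v) for c,u,v,q in pts])
    s=least_squares(f,x0,loss='soft_l1');print(k,s.x.round(4),np.degrees(s.x[2]).round(2));print(f(s.x).reshape(-1,2).round(1).tolist())
    return s.x
L=[('s',15,285,(183,-85,0)),('s',268,300,(183,85,0)),('s',140,45,(-53,-85,6)),('d',265,545,(-53,85,3)),('d',343,435,(-53,-85,6)),('d',52,450,(183,85,6))]
Rk=[('s',445,158,(35,-95,6)),('s',690,283,(35,95,3)),('s',733,213,(-35,95,6)),('d',460,495,(35,95,6)),('d',507,553,(-35,95,3)),('d',690,430,(-35,-95,3)),('s',660,110,(0,35,104)),('d',533,411,(0,35,104)),('s',562,66,(0,-35,104)),('d',606,370,(0,-35,104))]
if __name__=='__main__':
    fit('L',L,[.6,-.1,0]);fit('R',Rk,[.65,.25,0])
    hp=px('d','L',230,484);print('head side at z=.045',at_z(cs['d'],hp,.045))
E
python3 fit.py
```

```text
L [ 0.4999 -0.1748  0.0226] 1.3
[[0.8, 0.1], [-1.6, 7.8], [-0.1, -1.0], [0.7, 0.7], [0.6, -1.1], [-0.8, 1.1]]
R [ 0.5007  0.2108 -0.358 ] -20.51
[[-0.3, 0.0], [0.2, 0.1], [0.2, 0.1], [-0.8, -0.4], [-0.2, 0.7], [0.9, -0.1], [-0.3, 0.2], [0.3, 0.8], [-0.1, 0.1], [0.3, -0.5]]
head side at z=.045 [ 0.49605969 -0.10853689  0.045     ]
```

Call:
carry_out:
  moves:
    - [-0.028,-0.035,0.008,0,0]
    - [-0.056,-0.07,0.016,0,0]
    - [-0.084,-0.105,0.024,0,0]
    - [-0.112,-0.14,0.032,0,0]
    - [-0.14,-0.175,0.04,0,0]
    - [-0.14,-0.175,0.04,0,0]
    - [-0.14,-0.175,0.04,0,0]
    - [-0.14,-0.175,0.04,0,0]
  force: 30

```text
clock: 0.9
tcp_pos: [0.5009, -0.1392, 0.3649]
orientation: [2.22, 2.223, 0.001]
contact_force: [0.5, 0.3, -0.3]
grip_width: -0.0003
gripper_force: 0.0
```

```bash
python3 - <<'E'
from h import *
import pickle
o=r.get_obs();c=r.calibration('wrist');pickle.dump(c,open('w1.pkl','wb'))
print(o['tcp_pos'],o['orientation'],o['contact_force'],o['clock'])
snap('wrist','w1.png',s=1.56)
E
```

```text
[ 0.50086542 -0.13918005  0.36492213] [2.21978937e+00 2.22251535e+00 1.44744326e-03] [ 0.52906796  0.27234427 -0.26410544] 0.9
```

View pics/w1.png

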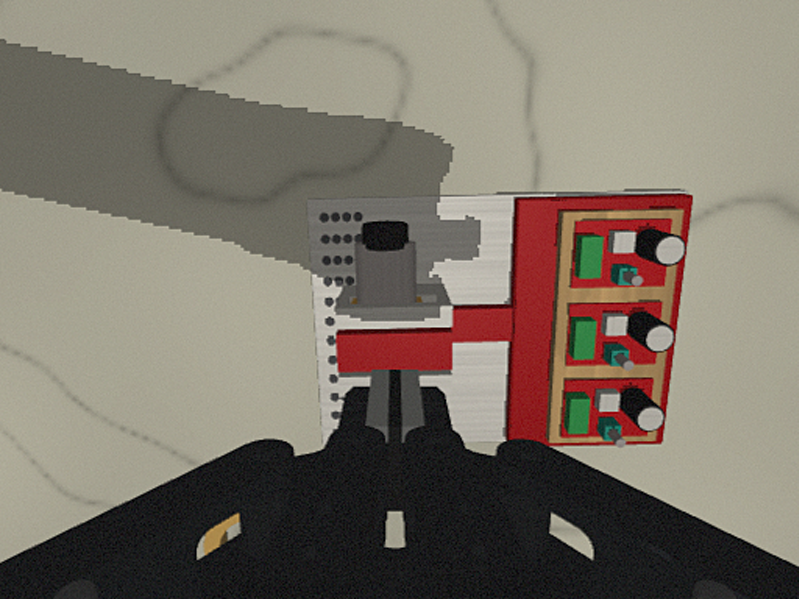

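```bash
python3 - <<'E'
from h import *
import pickle
c=pickle.load(open('w1.pkl','rb'))
for n,u,v,z in [('plate -53,85',308,198,6),('edge 183,85',692,193,6),('plate left lower -53,?',321,436,6),('lug L top',345,285,62),('lug R top',446,285,62),('lugfrontL',336,308,62),('lugfrontR',452,308,62),('earL',337,332,62),('earR',452,332,62),('earL2',337,373,62),('earR2',452,373,62),('pinL',357,265,52),('pinR',415,265,52),('headL',361,236,45),('headR',410,236,45),('headtop front',385,221,58),('headtop back',385,228,58)]:
    print(n,(1e3*at_z(c,(u/1.5625-.2,v/1.5625-.2),z/1e3)).round(1))
E
```

```text
plate -53,85 [447.2 -92.5   6. ]
edge 183,85 [683.4 -89.4   6. ]
plate left lower -53,? [ 449.2 -255.5    6. ]
lug L top [ 474.2 -134.8   62. ]
lug R top [ 528.2 -134.7   62. ]
lugfrontL [ 469.  -147.5   62. ]
lugfrontR [ 531.8 -147.5   62. ]
earL [ 469.2 -161.1   62. ]
earR [ 532.2 -161.1   62. ]
earL2 [ 468.5 -185.2   62. ]
earR2 [ 532.9 -185.2   62. ]
pinL [ 480.1 -125.8   52. ]
pinR [ 511.9 -125.8   52. ]
headL [ 482.1 -110.8   45. ]
headR [ 509.2 -110.8   45. ]
headtop front [ 495.7 -101.2   58. ]
headtop back [ 495.7 -104.9   58. ]
```

Call:
carry_out:
  moves:
    - [0.04,-0.005,0,0,0]
    - [0.08,-0.005,0.02,0,0]
    - [0.08,-0.005,0.06,0,0]
    - [0.08,-0.005,0.1,0,0]
    - [0.08,-0.005,0.135,0,0]
    - [0.08,-0.005,0.155,0,0]
    - [0.08,-0.005,0.155,0,0]
    - [0.08,-0.005,0.155,0,0]

```text
clock: 1.75
tcp_pos: [0.4958, -0.0592, 0.2099]
orientation: [-2.22, -2.223, -0.0]
contact_force: [0.6, -0.7, -0.6]
grip_width: -0.0002
gripper_force: 0.0
```

Call:
carry_out:
  moves:
    - [-0.01,0,0,0,0]
    - [-0.018,0,0,0,0]
    - [-0.024,0,0,0,0]
    - [-0.029,0,0,0,0]
    - [-0.033,0,0,0,0]
    - [-0.037,0,0,0,0]
    - [-0.041,0,0,0,0]
    - [-0.044,0,0,0,0]

```text
clock: 2.55
tcp_pos: [0.4954, -0.1021, 0.21]
orientation: [-2.218, -2.223, -0.003]
contact_force: [-0.2, 7.4, 2.9]
grip_width: -0.0002
gripper_force: 3.8
```

Now I'm pushing the pin at about 7 N, the expected friction. I'll continue in small steps until it stops.

Call:
carry_out:
  moves:
    - [-0.003,0,0,0,0]
    - [-0.006,0,0,0,0]
    - [-0.008,0,0,0,0]
    - [-0.01,0,0,0,0]
    - [-0.012,0,0,0,0]
    - [-0.013,0,0,0,0]
    - [-0.014,0,0,0,0]
    - [-0.015,0,0,0,0]

```text
clock: 3.35
tcp_pos: [0.4957, -0.117, 0.2101]
orientation: [-2.218, -2.223, -0.004]
contact_force: [-0.4, 7.4, 2.7]
grip_width: 0.0001
gripper_force: 3.6
```

Call:
carry_out:
  moves:
    - [-0.0005,0,0,0,0]
    - [-0.001,0,0,0,0]
    - [-0.0015,0,0,0,0]
    - [-0.002,0,0,0,0]
    - [-0.0025,0,0,0,0]
    - [-0.003,0,0,0,0]
    - [-0.0035,0,0,0,0]
    - [-0.004,0,0,0,0]

```text
clock: 4.15
tcp_pos: [0.4957, -0.121, 0.2101]
orientation: [-2.218, -2.224, -0.004]
contact_force: [1.0, 6.6, 4.5]
grip_width: 0.0003
gripper_force: 3.6
```

Call:
carry_out:
  moves:
    - [-0.0005,0,0,0,0]
    - [-0.001,0,0,0,0]
    - [-0.0015,0,0,0,0]
    - [-0.002,0,0,0,0]
    - [-0.0025,0,0,0,0]
    - [-0.003,0,0,0,0]
    - [-0.0035,0,0,0,0]
    - [-0.004,0,0,0,0]

```text
clock: 4.95
tcp_pos: [0.4959, -0.1223, 0.21]
orientation: [-2.213, -2.224, -0.007]
contact_force: [0.3, 16.6, 4.8]
grip_width: 0.0001
gripper_force: 8.3
```

Call:
carry_out:
  moves:
    - [0.02,0,0,0,0]
    - [0.03,0,-0.03,0,0]
    - [0.03,0,-0.08,0,0]
    - [0,0.003,-0.11,0,0.02]
    - [-0.05,0.003,-0.11,0,0.02]
    - [-0.1,0.003,-0.11,0,0.02]
    - [-0.15,0.003,-0.11,0,0.02]
    - [-0.15,0.003,-0.11,0,0.02]

```text
clock: 5.75
tcp_pos: [0.4959, -0.285, 0.3203]
orientation: [2.231, 2.207, -0.005]
contact_force: [-0.9, 0.7, -0.1]
grip_width: 0.0199
gripper_force: 0.0
```

```bash
python3 - <<'E'
from h import *
import pickle
o=r.get_obs();c=r.calibration('wrist');pickle.dump(c,open('w2.pkl','wb'))
print(o['tcp_pos'],o['orientation'],o['contact_force'],o['clock'])
snap('wrist','w2.png',s=1.5625)
E
```

```text
[ 0.49591457 -0.28501844  0.32025255] [ 2.23058038  2.2068029  -0.00475291] [-0.93733315  0.69848398 -0.05375068] 5.75
```

View pics/w2.png

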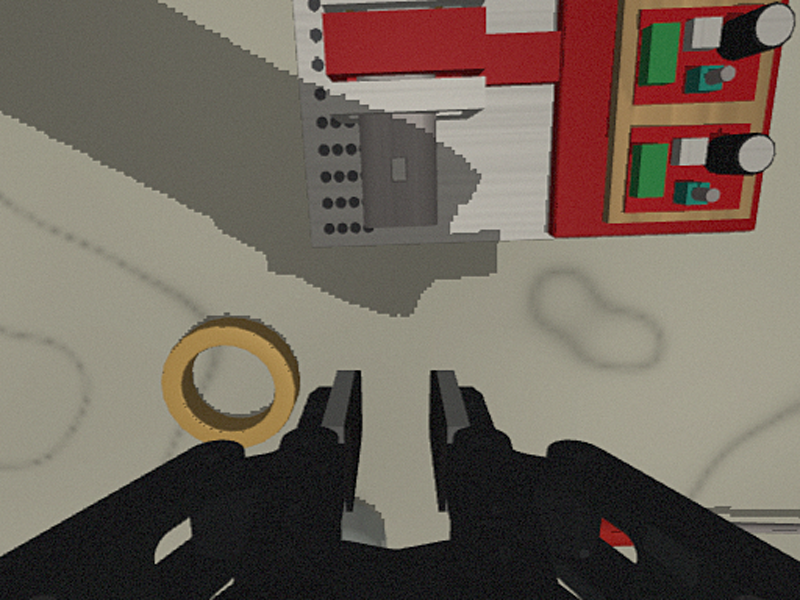

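```bash
python3 - <<'E'
from h import *
import pickle
c=pickle.load(open('w2.pkl','rb'))
for n,u,v,z in [('hole c',399,168.5,52),('hole top',399,155,52),('hole bot',399,182,52),('holeL',391,168,52),('holeR',407,168,52),('pinL',361,168,45),('pinR',437,168,45),('pinEnd',400,224,50),('pinL far',360.5,130,45),('pinL near',363.5,215,45),('pinR far',435,130,45),('pinR near',438,215,45),('plate corner',313,247,6),('tray corner',756,231,20),('earL',325,82,62),('earR',485,64,62),('trayedge',553,236,6)]:
    print(n,(1e3*at_z(c,(u/1.5625-.2,v/1.5625-.2),z/1e3)).round(1))
print(R(r.get_obs()['orientation']).round(4))
E
```

```text
hole c [ 498.4 -221.6   52. ]
hole top [ 498.5 -215.9   52. ]
hole bot [ 498.4 -227.4   52. ]
holeL [ 494.9 -221.4   52. ]
holeR [ 501.9 -221.5   52. ]
pinL [ 481.3 -221.3   45. ]
pinR [ 515.6 -221.7   45. ]
pinEnd [ 498.6 -246.1   50. ]
pinL far [ 481.5 -205.    45. ]
pinL near [ 481.8 -242.3   45. ]
pinR far [ 514.6 -205.4   45. ]
pinR near [ 516.3 -242.7   45. ]
plate corner [ 451.3 -263.     6. ]
tray corner [ 681.9 -255.2   20. ]
earL [ 468.8 -187.4   62. ]
earR [ 533.2 -181.5   62. ]
trayedge [ 581.9 -258.5    6. ]
[[ 7.3e-03  1.0e+00 -2.0e-04]
 [ 1.0e+00 -7.3e-03 -1.9e-03]
 [-1.9e-03 -1.0e-04 -1.0e+00]]
```

Wrist view: the pin is home. The cross hole is at (399,168), the pin's side edges at u 361 and 437, and its end at v 224. That puts the hole at about (0.4985, -0.2217), matching the lock pose (yaw about 0.024). Next I'll go to the cotter.

Call:
carry_out:
  moves:
    - [0.04,0,-0.03,0.05,0.05]
    - [0.09,0.002,-0.04,0.1,0.05]
    - [0.14,0.004,-0.04,0.15,0.05]
    - [0.19,0.005,-0.04,0.2,0.05]
    - [0.24,0.006,-0.04,0.25,0.05]
    - [0.29,0.007,-0.04,0.3,0.05]
    - [0.34,0.009,-0.04,0.351,0.05]
    - [0.39,0.01,-0.04,0.351,0.05]

```text
clock: 6.6
tcp_pos: [0.5069, 0.1149, 0.3599]
orientation: [-2.575, -1.8, -0.0]
contact_force: [0.9, 0.4, -0.3]
grip_width: 0.0498
gripper_force: 0.0
```

```bash
python3 - <<'E'
from h import *
o=r.get_obs();M=R(o['orientation']);p=o['tcp_pos']
print(p,M.round(4).tolist(),M.T@(np.array([.513,.2436,.36])-p))
E
```

```text
[0.5069498  0.11492508 0.3598971 ] [[0.3435, 0.9392, 0.0001], [0.9392, -0.3435, 0.0004], [0.0004, -0.0001, -1.0]] [ 1.22923389e-01 -3.85186697e-02 -5.70315151e-05]
```

Call:
carry_out:
  moves:
    - [0.045,-0.014,0,0,0.05]
    - [0.09,-0.028,0,0,0.05]
    - [0.123,-0.0385,0,0,0.05]
    - [0.123,-0.0385,0.01,0,0.05]
    - [0.123,-0.0385,0.02,0,0.05]
    - [0.123,-0.0385,0.02,0,0.05]
    - [0.123,-0.0385,0.02,0,0.05]
    - [0.123,-0.0385,0.02,0,0.05]

```text
clock: 7.4
tcp_pos: [0.5144, 0.2396, 0.34]
orientation: [2.577, 1.797, 0.0]
contact_force: [0.5, -1.0, 0.4]
grip_width: 0.0499
gripper_force: 0.0
```

```bash
python3 - <<'E'
from h import *
import pickle
o=r.get_obs();c=r.calibration('wrist');pickle.dump((c,o),open('w3.pkl','wb'))
print(o['tcp_pos'],o['contact_force'],o['clock'])
snap('wrist','w3.png',s=1.5625)
E
```

```text
[0.51439243 0.23957331 0.34003354] [ 0.50926447 -1.01270285  0.37543873] 7.4
```

View pics/w3.png

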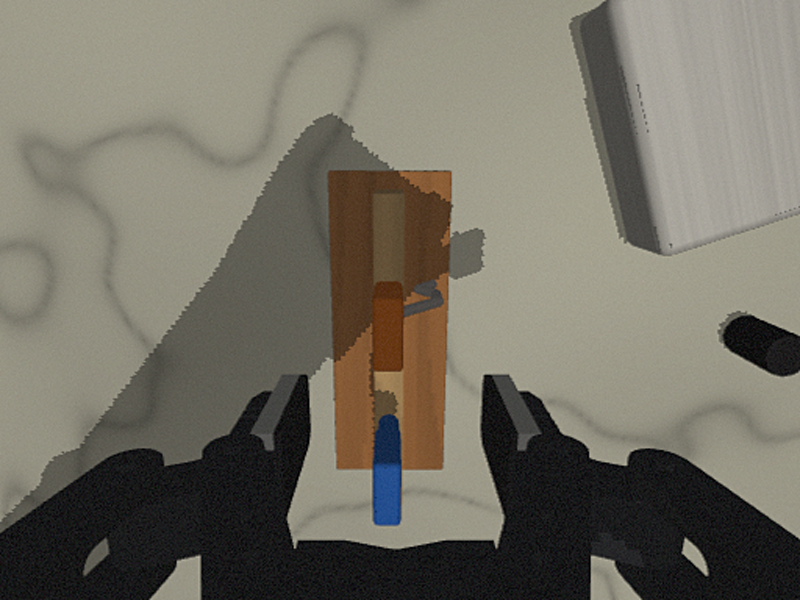

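```bash
python3 - <<'E'
from h import *
import pickle
c,o=pickle.load(open('w3.pkl','rb'));M=R(o['orientation'])
for n,u,v,z in [('tabL',373,340,120),('tabR',403,340,120),('tab far',388,298,120),('tab near',388,371,120),('tab bottomfar',388,283,88),('foot TL',328,171,6),('foot TR',452,171,6),('foot BL',336,468,6),('foot BR',442,468,6),('stripL',373,192,56),('stripR',404,192,56)]:
    p=at_z(c,(u/1.5625-.2,v/1.5625-.2),z/1e3)
    print(n,(1e3*p).round(1),'tool',(1e3*(M.T@(p-o['tcp_pos']))).round(1))
E
```

```text
tabL [507.3 243.9 120. ] tool [  1.6  -8.2 220. ]
tabR [518.1 239.9 120. ] tool [  1.6   3.3 220. ]
tab far [518.5 257.4 120. ] tool [ 18.2  -2.4 220. ]
tab near [508.3 229.9 120. ] tool [-11.2  -2.5 220. ]
tab bottomfar [517.6 256.3  88. ] tool [ 16.8  -2.8 252. ]
foot TL [501.  311.6   6. ] tool [ 63.  -37.6 334. ]
foot TR [566.4 287.4   6. ] tool [ 62.9  32.1 334. ]
foot BL [434.4 134.7   6. ] tool [-126.1  -38.9  334. ]
foot BR [499.9 110.6   6. ] tool [-126.1   30.8  334. ]
stripL [523.5 293.6  56. ] tool [ 53.9 -10.3 284. ]
stripR [537.3 288.5  56. ] tool [ 53.8   4.4 284. ]
```

Call:
carry_out:
  moves:
    - [0.0035,-0.0025,0.02,0.007,0.05]
    - [0.0035,-0.0025,0.04,0.007,0.05]
    - [0.0035,-0.0025,0.06,0.007,0.05]
    - [0.0035,-0.0025,0.07,0.007,0.05]
    - [0.0035,-0.0025,0.075,0.007,0.05]
    - [0.0035,-0.0025,0.075,0.007,0.05]
    - [0.0035,-0.0025,0.075,0.007,0.03]
    - [0.0035,-0.0025,0.075,0.007,0.02]
  force: 60

```text
clock: 8.25
tcp_pos: [0.5134, 0.2449, 0.2656]
orientation: [2.581, 1.79, 0.003]
contact_force: [-0.8, 0.3, 0.2]
grip_width: 0.0216
gripper_force: 0.0
```

Call:
carry_out:
  moves:
    - [0,0,0,0,0.015]
    - [0,0,0,0,0.01]
    - [0,0,0,0,0.005]
    - [0,0,0,0,0.005]
    - [0,0,0,0,0.005]
    - [0,0,0,0,0.005]
    - [0,0,0,0,0.005]
    - [0,0,0,0,0.005]
  force: 60

```text
clock: 9.05
tcp_pos: [0.5133, 0.2449, 0.2654]
orientation: [2.581, 1.79, 0.002]
contact_force: [-1.0, -0.8, 6.5]
grip_width: 0.011
gripper_force: 59.5
```

Call:
carry_out:
  moves:
    - [0,0,-0.01,0,0.005]
    - [0,0,-0.03,0,0.005]
    - [0,0,-0.05,0,0.005]
    - [0,0,-0.075,0,0.005]
    - [0,0,-0.1,0,0.005]
    - [0,0,-0.12,0,0.005]
    - [0,0,-0.13,0,0.005]
    - [0,0,-0.13,0,0.005]

```text
clock: 9.85
tcp_pos: [0.5132, 0.2449, 0.3961]
orientation: [2.581, 1.79, 0.004]
contact_force: [0.3, 0.9, -0.3]
grip_width: 0.0108
gripper_force: 58.8
```

```bash
python3 - <<'E'
from h import *
o=r.get_obs();M=R(o['orientation']);p=o['tcp_pos']
print(p,o['contact_force'],o['grip_width'])
# target yaw .024: tool y -> (cos,sin)(.024)
off=np.array([-.0012,.0004])
yaw=np.arctan2(M[1,1],M[0,1]); print('yaw',yaw,'roll',-( .024-yaw))
a=.024; T=np.array([[-np.sin(a),np.cos(a)],[np.cos(a),np.sin(a)]]) # cols tool x,y in world
t=np.array([.4985,-.2217])-T@off; print('tcp target',t)
d=np.r_[t,.40]-p; print('move',M.T@d)
E
```

```text
[0.51316566 0.2449091  0.3960978 ] [ 0.30438721  0.88762677 -0.32721118] 0.010778642367541062
yaw -0.35803866629062764 roll -0.38203866629062766
tcp target [ 0.49807132 -0.22050994]
move [-0.44118651  0.14896927 -0.00453561]
```

Call:
carry_out:
  moves:
    - [-0.04,0.0135,0,-0.06,0.005]
    - [-0.085,0.029,0,-0.12,0.005]
    - [-0.13,0.044,0,-0.18,0.005]
    - [-0.175,0.059,0,-0.24,0.005]
    - [-0.22,0.0745,0,-0.3,0.005]
    - [-0.265,0.0895,0,-0.35,0.005]
    - [-0.31,0.105,0,-0.382,0.005]
    - [-0.35,0.118,0,-0.382,0.005]

```text
clock: 10.65
tcp_pos: [0.4999, -0.1268, 0.3935]
orientation: [-2.194, -2.247, 0.002]
contact_force: [0.0, -0.4, -0.4]
grip_width: 0.0111
gripper_force: 58.8
```

```bash
cat > go.py <<'E'
from h import *
import sys
o=r.get_obs();M=R(o['orientation']);p=o['tcp_pos']
off=np.array([-.0012,.0004])
yaw=np.arctan2(M[1,1],M[0,1]);a=.024; T=np.array([[-np.sin(a),np.cos(a)],[np.cos(a),np.sin(a)]])
t=np.array([.4985,-.2217])-T@off
print(p.round(4),'F',o['contact_force'].round(1),'yawerr',round(yaw-.024,4),'move',(M.T@(np.r_[t,float(sys.argv[1])]-p)).round(4),'clk',o['clock'], 'tilt',M[:2,2].round(4))
E
python3 go.py 0.34
```

```text
[ 0.4999 -0.1268  0.3935] F [ 0.  -0.4 -0.4] yawerr -0.0002 move [-0.0936 -0.0039  0.0535] clk 10.65 tilt [-0.002  -0.0001]
```

Call:
carry_out:
  moves:
    - [-0.03,-0.0015,0,0,0.005]
    - [-0.07,-0.003,0.01,0,0.005]
    - [-0.0935,-0.004,0.03,0,0.005]
    - [-0.0935,-0.004,0.05,0,0.005]
    - [-0.0935,-0.004,0.07,0,0.005]
    - [-0.0935,-0.004,0.085,0,0.005]
    - [-0.0935,-0.004,0.085,0,0.005]
    - [-0.0935,-0.004,0.085,0,0.005]

```text
clock: 11.45
tcp_pos: [0.4988, -0.2178, 0.309]
orientation: [-2.193, -2.247, 0.001]
contact_force: [0.1, -0.2, -0.2]
grip_width: 0.0111
gripper_force: 58.8
```

```bash
python3 go.py 0.3
python3 - <<'E'
from h import *
import pickle
o=r.get_obs();M=R(o['orientation'])
pics=[]
for n in('scene','side','wrist'):
    c=r.calibration(n);im=r.grab_frame(n)
    q=proj(c,[[.4985,-.2217,.052]])[0];u,v=[int(x) for x in q];print(n,q)
    u=min(max(u,40),512-40);v=min(max(v,40),384-40)
    pics.append(cv2.resize(im[v-40:v+40,u-33:u+33],(264*1,320),interpolation=cv2.INTER_CUBIC))
cv2.imwrite('pics/d.png',np.hstack(pics)[...,::-1])
E
```

```text
[ 0.4988 -0.2178  0.309 ] F [ 0.1 -0.2 -0.2] yawerr 0.0 move [-0.0027 -0.0008  0.009 ] clk 11.45 tilt [-0.0018  0.0005]
scene [183.68989694 167.17414205]
side [295.81400944 160.33286115]
wrist [251.25157883 206.98000633]
```

View pics/d.png

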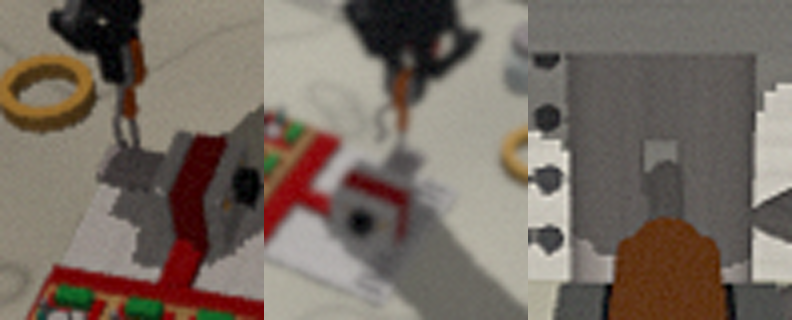

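```bash
python3 - <<'E'
from h import *
c=r.calibration('wrist');o=r.get_obs();tz=o['tcp_pos'][2]-.1774-.07
a=.024
print('tipz',tz)
f=lambda u,v,z:(1e3*at_z(c,(218+(u-528)/4-.4,166+v/4-.4),z)).round(2)
print('tip far edge',f(664.5,160,tz),'-> centre y -2.6')
print('hole far edge',f(660,140,.052),'-> centre y -5'); print('holeL/R',f(643,150,.052),f(677,150,.052),'legL/R',f(648,170,tz),f(681,170,tz))
E
```

```text
tipz 0.06303014056422845
tip far edge [ 498.96 -217.45   63.03] -> centre y -2.6
hole far edge [ 498.12 -217.09   52.  ] -> centre y -5
holeL/R [ 495.14 -219.01   52.  ] [ 501.18 -218.87   52.  ] legL/R [ 496.2  -219.29   63.03] [ 501.8  -219.16   63.03]
```

Call:
carry_out:
  moves:
    - [-0.0023,-0.0009,0.002,0,0.005]
    - [-0.0023,-0.0009,0.005,0,0.005]
    - [-0.0023,-0.0009,0.007,0,0.005]
    - [-0.0023,-0.0009,0.009,0,0.005]
    - [-0.0023,-0.0009,0.01,0,0.005]
    - [-0.0023,-0.0009,0.011,0,0.005]
    - [-0.0023,-0.0009,0.012,0,0.005]
    - [-0.0023,-0.0009,0.013,0,0.005]

```text
clock: 12.4
tcp_pos: [0.4983, -0.2203, 0.2966]
orientation: [-2.195, -2.248, -0.0]
contact_force: [-0.2, -0.3, -0.6]
grip_width: 0.0109
gripper_force: 58.8
```

```bash
python3 go.py 0.3
```

```text
[ 0.4983 -0.2203  0.2966] F [-0.2 -0.3 -0.6] yawerr -0.0 move [-0.0002 -0.0002 -0.0034] clk 12.4 tilt [0. 0.]
```

Call:
carry_out:
  moves:
    - [0,0,0.0005,0,0.005]
    - [0,0,0.001,0,0.005]
    - [0,0,0.0015,0,0.005]
    - [0,0,0.002,0,0.005]
    - [0,0,0.0025,0,0.005]
    - [0,0,0.003,0,0.005]
    - [0,0,0.0035,0,0.005]
    - [0,0,0.004,0,0.005]

```text
clock: 13.2
tcp_pos: [0.4983, -0.2203, 0.2927]
orientation: [2.195, 2.248, 0.0]
contact_force: [0.4, -0.4, -0.3]
grip_width: 0.0109
gripper_force: 58.8
```

The leg is in the hole with no force, so I'll continue down.

Call:
carry_out:
  moves:
    - [0,0,0.001,0,0.005]
    - [0,0,0.002,0,0.005]
    - [0,0,0.003,0,0.005]
    - [0,0,0.004,0,0.005]
    - [0,0,0.005,0,0.005]
    - [0,0,0.006,0,0.005]
    - [0,0,0.007,0,0.005]
    - [0,0,0.008,0,0.005]

```text
clock: 14.0
tcp_pos: [0.4983, -0.2203, 0.2846]
orientation: [2.195, 2.248, 0.0]
contact_force: [0.4, 0.1, -0.3]
grip_width: 0.0108
gripper_force: 58.8
```

Call:
carry_out:
  moves:
    - [0,0,0.0006,0,0.005]
    - [0,0,0.0012,0,0.005]
    - [0,0,0.0018,0,0.005]
    - [0,0,0.0025,0,0.005]
    - [0,0,0.003,0,0.005]
    - [0,0,0.0037,0,0.005]
    - [0,0,0.0043,0,0.005]
    - [0,0,0.005,0,0.005]

```text
clock: 14.8
tcp_pos: [0.4983, -0.2203, 0.2797]
orientation: [2.195, 2.248, 0.0]
contact_force: [-0.7, 0.5, -0.3]
grip_width: 0.0111
gripper_force: 58.8
```

Call:
carry_out:
  moves:
    - [0,0,0.0006,0,0.005]
    - [0,0,0.0012,0,0.005]
    - [0,0,0.0018,0,0.005]
    - [0,0,0.0025,0,0.005]
    - [0,0,0.003,0,0.005]
    - [0,0,0.0037,0,0.005]
    - [0,0,0.0043,0,0.005]
    - [0,0,0.005,0,0.005]

```text
clock: 15.6
tcp_pos: [0.4986, -0.2203, 0.2749]
orientation: [2.194, 2.247, 0.001]
contact_force: [1.9, 0.2, 2.0]
grip_width: 0.0111
gripper_force: 59.2
```

Call:
carry_out:
  moves:
    - [0,0,0.0006,0,0.005]
    - [0,0,0.0012,0,0.005]
    - [0,0,0.0018,0,0.005]
    - [0,0,0.0025,0,0.005]
    - [0,0,0.003,0,0.005]
    - [0,0,0.0037,0,0.005]
    - [0,0,0.0043,0,0.005]
    - [0,0,0.005,0,0.005]

```text
clock: 16.4
tcp_pos: [0.4985, -0.2203, 0.2698]
orientation: [2.194, 2.247, 0.001]
contact_force: [3.8, 0.5, 0.7]
grip_width: 0.011
gripper_force: 58.9
```

Call:
carry_out:
  moves:
    - [0,0,0.0008,0,0.005]
    - [0,0,0.0016,0,0.005]
    - [0,0,0.0024,0,0.005]
    - [0,0,0.0032,0,0.005]
    - [0,0,0.004,0,0.005]
    - [0,0,0.0048,0,0.005]
    - [0,0,0.0056,0,0.005]
    - [0,0,0.0064,0,0.005]

```text
clock: 17.2
tcp_pos: [0.4979, -0.2203, 0.263]
orientation: [-2.194, -2.247, 0.001]
contact_force: [2.5, -0.5, -1.4]
grip_width: 0.011
gripper_force: 58.8
```

Call:
carry_out:
  moves:
    - [0,0,0.0003,0,0.005]
    - [0,0,0.0006,0,0.005]
    - [0,0,0.0009,0,0.005]
    - [0,0,0.0012,0,0.005]
    - [0,0,0.0015,0,0.005]
    - [0,0,0.0018,0,0.005]
    - [0,0,0.002,0,0.005]
    - [0,0,0.002,0,0.005]

```text
clock: 18.0
tcp_pos: [0.498, -0.2203, 0.2613]
orientation: [-2.194, -2.247, 0.0]
contact_force: [-1.0, 0.0, 1.7]
grip_width: 0.0109
gripper_force: 59.2
```

Call:
carry_out:
  moves:
    - [0,0,0.0003,0,0.005]
    - [0,0,0.0005,0,0.005]
    - [0,0,0.0007,0,0.005]
    - [0,0,0.0009,0,0.005]
    - [0,0,0.001,0,0.005]
    - [0,0,0.001,0,0.005]
    - [0,0,0.001,0,0.005]
    - [0,0,0.001,0,0.005]

```text
clock: 18.8
tcp_pos: [0.4981, -0.2204, 0.261]
orientation: [-2.195, -2.248, 0.0]
contact_force: [-1.0, -0.0, 9.1]
grip_width: 0.011
gripper_force: 60.3
```

Hard stop reached: 9 N, with the origin at about 84 mm. Now I'll release and retreat.

Call:
carry_out:
  moves:
    - [0,0,-0.0005,0,0.011]
    - [0,0,-0.0005,0,0.015]
    - [0,0,-0.0005,0,0.02]
    - [0,0,-0.0005,0,0.03]
    - [0,0,-0.0005,0,0.04]
    - [0,0,-0.0005,0,0.05]
    - [0,0,-0.0005,0,0.05]
    - [0,0,-0.0005,0,0.05]

```text
clock: 19.6
tcp_pos: [0.4982, -0.2203, 0.2608]
orientation: [-2.195, -2.248, 0.0]
contact_force: [0.4, 0.0, -0.1]
grip_width: 0.0499
gripper_force: 0.0
```

Call:
carry_out:
  moves:
    - [0,0,-0.01,0,0.05]
    - [0,0,-0.03,0,0.05]
    - [0,0,-0.06,0,0.05]
    - [-0.02,0,-0.09,0,0.05]
    - [-0.05,0,-0.1,0,0.05]
    - [-0.07,0,-0.1,0,0.05]
    - [-0.07,0,-0.1,0,0.05]
    - [-0.07,0,-0.1,0,0.05]

```text
clock: 20.4
tcp_pos: [0.4998, -0.2902, 0.3611]
orientation: [-2.195, -2.247, -0.0]
contact_force: [0.2, -0.3, -0.2]
grip_width: 0.05
gripper_force: 0.0
```

```bash
python3 - <<'E'
from h import *
pics=[]
for n,s in(('scene',80),('side',80),('wrist',150)):
    c=r.calibration(n);im=r.grab_frame(n);u,v=[int(x) for x in proj(c,[[.4985,-.2,.07]])[0]]
    h=s//2;u=min(max(u,h),512-h);v=min(max(v,h),384-h)
    pics.append(cv2.resize(im[v-h:v+h,u-h:u+h],(266,266),interpolation=cv2.INTER_CUBIC))
cv2.imwrite('pics/e.png',np.hstack(pics)[...,::-1]);o=r.get_obs();print(o['contact_force'],o['clock'])
E
```

```text
[ 0.17362879 -0.26040458  0.20665271] 20.55
```

View pics/e.png

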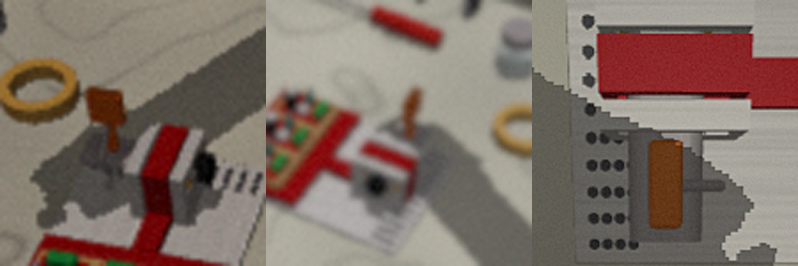

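The cotter stands upright on the pin with its bow over the +x edge. The head is against the lug, and the gripper is clear.

```bash
python3 -c "
from bench import r
print(r.hand_in())"
```

```text
the job is handed in; nothing more can be done
None
```

The tray is locked and the job is handed in: the pin is pushed home, and the good cotter sits on its stop with the bow over the pin's +x edge and the gripper clear. The highest force I read while inserting it was about 9 N.

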